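Lock the cover board onto the grinding slab

ROBOT

A 6-joint arm with a two-finger parallel gripper is mounted at the origin on the work surface. World frame = base frame: x ahead of the robot, y to its left, z up, the work surface at z = 0. Lengths are in m, angles in rad, forces in N, time in s.
With the tool pointing down it reaches from about 0.4 to 0.825 m from the base axis. Payload 7 kg.
Tool frame: the origin (TCP) lies midway between the tips of the shut fingers; the grasp point (between the pads) lies 19 mm behind it (r.grip_point_offset is the distance from the TCP to the grasp point, in m); z points along the fingers, y is the line along which they close (so a half turn about z gives the same grasp; the last joint's range is limited). The gripper opens to 85 mm and grips with 20 to 120 N. Pads are 22 mm wide; open, the fingers measure 114 mm over their backs; the gripper's body (76 mm by 85 mm) begins 54 mm behind the grasp point. The pads swing forward as they close: fully open they stand 13 mm farther back than shut.
Start: joints at [-0.911, 0.359, 0.012, 0, -1.224, -0.288], TCP at [0.245, -0.629, 0.193] pointing down, gripper open.
Joint ranges: [-3.07, 3.07], [-1.43, 2.12], [-1.02, 1.25], [-3.03, 1.67], [-3.05, -0], [-3.03, 3.03]. Speed limits (rad/s): [2.39, 2.39, 3.01, 3.14, 3.14, 3.14].

INTERFACE

Orientations are given as a rotation vector (axis times angle).
In Python, from plant import r gives the robot as it stands.
- The arm moves only by the shell command python3 -m crank 'ROWS' [OPENING] [FORCE]. ROWS is JSON, a list of rows, each a list of 4 numbers: the shift along the tool's x, y, z in cm, then the turn about the tool's z in rad. In form: [[dx, dy, dz, yaw], ...]. A call has 1 to 10 rows; each row shifts and turns the commanded pose from where the row before left it, along the tool's axes as they then stand; what a row does not reach is not made up. A row lasts 1/12 s, in which the tool goes at most 41.7 mm and 7.16 degrees, less where a joint would pass 70% of its speed; a pose out of reach is approached as far as the arm can. A call is refused whole if a number of a shift passes 4.17 or a number of a turn 0.125, either way. A call with a gripper value outside its range is refused whole. OPENING is the finger opening in cm, from 0 to 8.54, set as the call begins (- or left out, the last holds). The fingers move at their own pace and stop on an object; FORCE is the grip in N (left out, the last holds). Time passes only in rows, so rows that do not move let the fingers close. It gives the time, the measured TCP pose, the force, the opening and the grip force at its end, in the units of the state.
- r.get_state(): the state, without advancing time (a new reading comes with each control period).
- r.read_camera(name): name is "scene" or "top" or "wrist"; returns the picture (480x640x3 uint8, red, green, blue); there is no depth.
- r.camera_model(name): a dict with "camera_matrix" (3x3 intrinsics, pixels), "rvec" (rotation vector, rad) and "tvec" (3), from world to camera coordinates, as OpenCV has them. Camera axes: x right, y down, z forward; pixel columns grow to the right and rows downward; lengths in m; the calibration is good to about 2 mm. The wrist camera is an equidistant fisheye: a pixel r from the principal point sees the ray r / f radians off the axis. A picture is of the moment at which its call begins: read the wrist's pose just before it. camera_model takes no time and is no camera call; for the wrist camera it gives the pose at the moment of the call.
- r.finish_job(): hands the job in; it is judged then, once.
The state is a dict: "clock": time; "q": joint angles; "dq": joint speeds; "tau": joint torques, N m; "tool_pos": TCP position; "tool_rot": TCP orientation; "force": force on the tool from outside, world axes, zero at the start; "ft_torque": the same for the moment, N m; "opening": opening from 0.0 (shut) to 1.0 (fully open); "grip_force": force on a finger pad.
Only numpy, scipy, OpenCV 4.12 (cv2) and the standard library are available. Lean on these libraries where they do the work, as an engineer would, in place of code of your own. Each camera call takes 0.05 s, during which the arm holds its last target. There are 200 camera calls.

TASK

Cover the granite grinding slab with its wooden board. Hold the board by its batten with the plain end raised, slip the tongue under the steel lip at the far end and push it gently fully home in the groove, then lower the plain end, without dropping it, so that the board lies flat and centred behind the near curb, and let go. Never force the board against the slab or its frame (keep well below 30 N), and leave the pot, jug, plate and scoop where they are.

Things in the scene. Friction and masses are not known exactly. Their poses are not given: they have to be found in the camera images.
- slab: Fixed grey granite grinding slab 320 x 180 x 60 mm (x, y, z); origin: centre of its underside; x runs to the far end, z up. A rigid steel keeper frame 150 mm wide is clamped on top: groove at the far end opening to -x, low curb at the near end, flat seats 64 mm above the slab's underside. The whole frame sits up to 10 mm off along slab x, hidden from all poses: feel or see it.
- groove (a point): Nominal middle of the groove's back at seat height: (105, 0, 64) mm in the slab, axes as the slab's; the true back is up to 10 mm before or behind it in x. Groove 14 mm deep (lip edge to back), 11 mm high (seat to lip's underside); lip 6 mm thick. The far seat reaches from the back 50 mm towards the curb, so 36 mm lie open before the lip. No side walls.
- curb (a point): Nominal middle of the curb's inner face at seat height: (-97.5, 0, 64) mm in the slab, axes as the slab's; truly shifted in x by the same amount as the groove. Curb 10 mm above the near seat (30 mm wide), 6 mm thick. Groove's back to curb 202.5 mm, so the 200 mm long board has 2.5 mm to spare; lip edge to curb only 188.5 mm.
- board: Loose wooden board, 0.2 to 0.45 kg, flat on the bench. Plank 180 x 130 x 16 mm (x, y, z); origin: centre of the plank's underside. At its +x end a tongue sticks out 20 mm, 6 mm thick, full width, flush with the underside: 200 mm long in all. On top a dark batten handle 24 (x) x 90 (y) x 30 mm tall, centred at x = +20 mm; grip it across its 24 mm.
- tongue (a point): Middle of the lower edge of the tongue's tip, (110, 0, 0) mm in the board's frame; axes as the board's.
- near_edge (a point): Middle of the lower edge of the board's other (plain) end, (-90, 0, 0) mm in the board's frame; axes as the board's.
- handle (a point): Middle of the top of the batten handle, (20, 0, 46) mm in the board's frame; axes as the board's.
- pot: Bystander: open aluminium pot, 150 mm across, 85 mm tall; origin at the centre of its underside.
- jug: Bystander: blue plastic jug with lid and side handle, 116 mm across, 194 mm tall; origin at the centre of its underside.
- plate: Bystander: steel plate, 170 mm across, 14 mm tall; origin at the centre of its underside.
- scoop: Bystander: wooden scoop lying on the bench, 230 mm long, 60 mm wide, 30 mm tall; origin under the scoop's box end, handle towards its -x.

How it is judged:
On the way:
1. the tongue reaches the groove, down on and bearing on the steel frame, while the plain end is still raised clear of the curb (x of tongue in the frame of slab between 0.0915 and 0.1165 m and z of tongue in the frame of slab between 0.059 and 0.071 m and z of near_edge in the frame of slab above 0.075 m and angle between board's own z axis and vertical between 0.06 and 0.45 rad and contact force between board and slab above 0.5 N), for 0.15 s.
At the end, for the whole second after the job is handed in: The board is released and at rest, level within 0.025 rad, both ends within 3 mm of seat height (so tongue under the lip, plain end behind the curb), tongue tip 91.5 to 116.5 mm along the slab's x, within 15 mm of its middle line, square to it within 0.06 rad (x of tongue in the frame of slab between 0.0915 and 0.1165 m and z of tongue in the frame of slab between 0.061 and 0.067 m and z of near_edge in the frame of slab between 0.061 and 0.067 m and y of tongue in the frame of slab between -0.015 and 0.015 m and angle between board's own z axis and vertical below 0.025 rad and angle between the x axis of board and the x axis of slab, either way round below 0.06 rad and linear speed of board below 0.01 m/s and angular speed of board below 0.05 rad/s); the robot touches nothing.
It fails at once if the board is pressed or dropped against the slab or its frame with more than 30 N (contact force between board and slab above 30 N).
It fails at once if a bystander (pot, jug, plate, scoop) is moved more than 20 mm (distance of any of pot, jug, plate, scoop from where it was at the start of the episode above 0.02 m).
It also fails if it takes over 64 s, if anything falls off the work surface, if the arm or the gripper's body presses on something with over 40 N, if the wrist force passes 120 N, or if a joint passes its speed limit or range.

## Working session

There is one attempt and no reset: what is moved stays moved. The work goes in short steps, Python scripts to look and compute and a shell command to move; the robot and the scene stay as the last step left them, time stands still between calls to the robot, and variables do not carry over. Pictures are saved under pics/ and viewed, at most 10 in all, crops included, and the job is handed in when it is done.

```bash
ls; mkdir -p pics; python3 - <<'E'
from plant import r
import cv2
print(r.get_state())
for n in ("scene","top"):
    cv2.imwrite(f"pics/{n}0.png", r.read_camera(n)[:,:,::-1]); print(n,r.camera_model(n))
E
```

```text
pics
{'clock': 0.0, 'q': array([-9.10852960e-01,  3.59358817e-01,  1.10737440e-02, -3.37166331e-04,
       -1.22407824e+00, -2.88121636e-01]), 'dq': array([-0.00183309, -0.00163759,  0.00026558, -0.00026512, -0.00035461,
       -0.00230631]), 'tau': array([-7.52107353e-04, -5.83322918e+01,  2.93405807e+01,  6.93660289e+00,
       -6.12565025e-03, -7.37418276e-06]), 'tool_pos': array([ 0.24502817, -0.62838976,  0.19179069]), 'tool_rot': array([ 5.80440094e-01, -3.08706429e+00, -2.41698693e-03]), 'force': array([-0.44146796,  0.29444513, -0.94754911]), 'ft_torque': array([-0.03503781, -0.01285579, -0.05009705]), 'grip_force': 0.0, 'opening': 0.9994038104479902}
scene {'camera_matrix': array([[513.7819995 ,   0.        , 317.90184782],
       [  0.        , 513.7819995 , 249.96364651],
       [  0.        ,   0.        ,   1.        ]]), 'rvec': array([ 0.74776002,  2.43553828, -1.34200221]), 'tvec': array([ 0.48410049, -0.11629535,  1.73584907])}
top {'camera_matrix': array([[559.66577429,   0.        , 320.44428741],
       [  0.        , 559.66577429, 246.27271652],
       [  0.        ,   0.        ,   1.        ]]), 'rvec': array([ 2.17250987, -2.23678877,  0.06659235]), 'tvec': array([0.02388647, 0.57486126, 1.34970041])}
```

View pics/scene0.png

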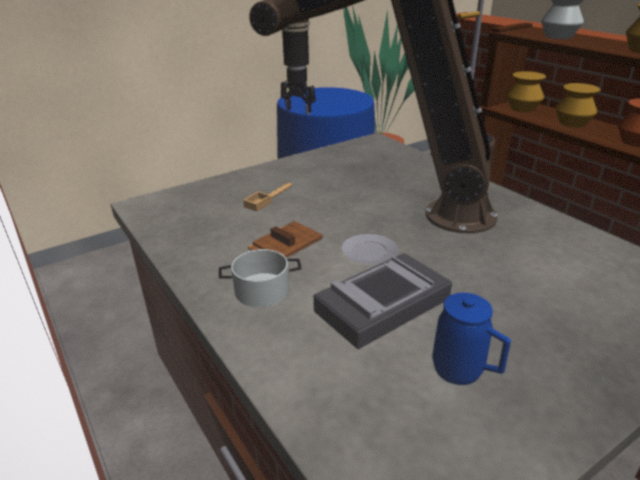

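View pics/top0.png

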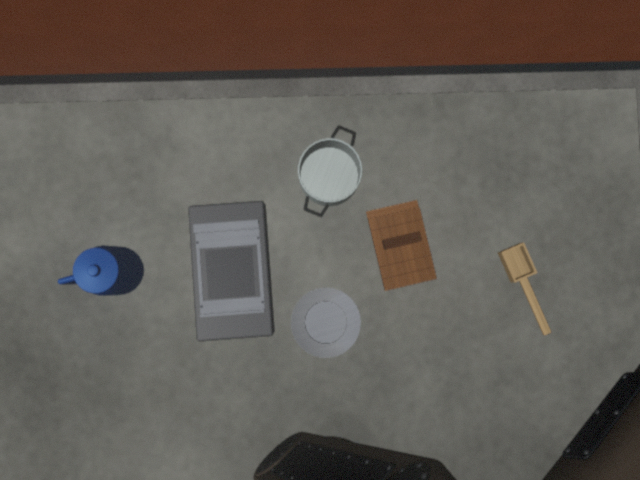

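The scene view shows the board at (287,238), the slab at (383,298), the pot, jug, plate and scoop. In the top view the slab is centred near (231,270) with its groove end up (row ~235) and the curb at row ~308. The board is near (402,245) with the batten at (402,240), the tongue also up.

```bash
cat > h.py <<'E'
import numpy as np, cv2
from scipy.spatial.transform import Rotation as R
from plant import r
def ray(m,uv,z):
    K=m["camera_matrix"];Rm=cv2.Rodrigues(m["rvec"])[0];c=-Rm.T@m["tvec"]
    uv=np.atleast_2d(np.float64(uv)); d=np.c_[uv,np.ones(len(uv))]@np.linalg.inv(K).T@Rm
    return c+d*((z-c[2])/d[:,2])[:,None]
def rect(mask,m,z):
    cs,_=cv2.findContours(mask.astype(np.uint8),cv2.RETR_EXTERNAL,cv2.CHAIN_APPROX_NONE)
    c=max(cs,key=cv2.contourArea); p=ray(m,c[:,0,:],z)
    rc=cv2.minAreaRect((p[:,:2]*1000).astype(np.float32))
    return rc,cv2.boxPoints(rc).round(1).tolist(),cv2.boundingRect(c)
E
python3 - <<'E'
from h import *
im=cv2.imread("pics/top0.png");m=r.camera_model("top")
print("cam",ray(m,[[320,246]],0))
hsv=cv2.cvtColor(im,cv2.COLOR_BGR2HSV); H,S,V=cv2.split(hsv)
roi=np.zeros(H.shape,bool); roi[190:300,350:450]=1
bm=roi&(S>90)
print("board",rect(bm,m,0.016))
print("batten",rect(bm&(V<75),m,0.046))
print("V board row",V[240,360:445].tolist())
roi[:]=0; roi[190:350,180:285]=1
cv2.imwrite("pics/crop.png",np.hstack([cv2.resize(im[195:345,180:280],None,fx=4,fy=4,interpolation=cv2.INTER_CUBIC),cv2.resize(im[195:295,360:445],None,fx=4.7,fy=6,interpolation=cv2.INTER_CUBIC)]))
g=cv2.cvtColor(im,cv2.COLOR_BGR2GRAY)
print("slab col 232",g[195:345,232].tolist()); print("row 330",g[325,180:285].tolist())
E
```

```text
cam [[0.57662371 0.00799589 0.        ]]
board (((573.5536499023438, -188.8642578125), (196.66925048828125, 128.6175537109375), 11.506063461303711), [[464.3999938964844, -145.5], [490.0, -271.5], [682.7000122070312, -232.3000030517578], [657.0999755859375, -106.19999694824219]], (367, 201, 69, 89))
batten (((573.6632690429688, -143.76351928710938), (17.30861473083496, 3.7767765522003174), 16.48111343383789), [[564.7999877929688, -144.39999389648438], [565.9000244140625, -148.0], [582.5, -143.10000610351562], [581.4000244140625, -139.5]], (383, 241, 3, 8))
V board row [109, 111, 111, 110, 110, 111, 113, 113, 111, 112, 111, 106, 105, 111, 121, 123, 122, 121, 119, 119, 117, 110, 88, 79, 78, 81, 80, 78, 77, 80, 76, 76, 76, 75, 71, 78, 77, 73, 76, 80, 81, 78, 75, 77, 76, 76, 77, 75, 78, 78, 79, 76, 76, 79, 79, 77, 76, 78, 81, 84, 84, 94, 106, 110, 113, 109, 110, 113, 115, 118, 115, 117, 115, 116, 113, 114, 114, 113, 114, 112, 114, 111, 112, 111, 112]
slab col 232 [118, 116, 116, 114, 114, 114, 110, 98, 82, 87, 92, 92, 93, 94, 94, 93, 96, 95, 94, 94, 93, 96, 92, 94, 95, 101, 116, 130, 135,
[... 339 characters left out ...]
 138, 134, 135, 136, 135, 135, 135, 134, 133, 127, 124, 130, 124, 107, 103, 102, 100, 99, 101, 102, 99, 101, 100, 102, 101, 100, 103, 102, 98, 101, 100, 102, 100, 102, 96, 84, 89, 101, 110, 112, 114, 110, 114]
row 330 [108, 108, 106, 108, 106, 107, 106, 107, 108, 108, 110, 110, 113, 109, 106, 96, 96, 104, 107, 107, 104, 105, 103, 104, 108, 104, 103, 104, 104, 105, 106, 103, 101, 102, 104, 104, 104, 104, 104, 100, 101, 98, 99, 102, 101, 101, 98, 101, 102, 100, 99, 98, 102, 102, 99, 100, 100, 99, 98, 103, 96, 100, 97, 97, 99, 98, 97, 100, 99, 99, 99, 98, 99, 99, 98, 95, 99, 99, 98, 95, 97, 94, 96, 96, 97, 95, 96, 96, 97, 91, 83, 69, 51, 55, 84, 107, 111, 108, 110, 111, 105, 109, 111, 111, 111]
```

View pics/crop.png

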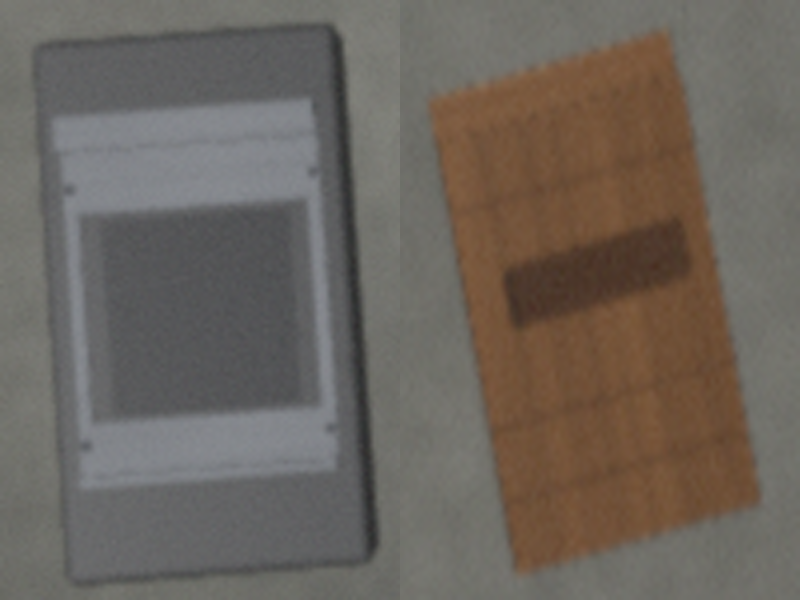

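The crop shows the frame clearly. Its back edge runs (52,119)-(311,99), the lip edge (65,152)-(312,137), the far seat's inner edge (85,213)-(305,199), the near seat's inner edge (92,422)-(322,407) and the curb (83,475)-(335,458). The board's tongue end is up and the batten centre is at (598,272).

```bash
python3 - <<'E'
from h import *
im=cv2.imread("pics/top0.png");m=r.camera_model("top")
H,S,V=cv2.split(cv2.cvtColor(im,cv2.COLOR_BGR2HSV))
roi=np.zeros(H.shape,bool); roi[225:255,376:428]=1
print("batten",rect(roi&(S>70)&(V<95),m,0.046)[:2])
f=lambda pts,z: ray(m,[[180+(x+.5)/4-.5,195+(y+.5)/4-.5] for x,y in pts],z)*1000
P={"slabfar":([(34,44),(334,25)],.060),"slabnear":([(70,582),(364,562)],.060),"back":([(52,119),(311,99)],.081),"lip":([(65,152),(312,137)],.081),
"fseat":([(85,213),(305,199)],.064),"nseat":([(92,422),(322,407)],.064),"curbin":([(83,475),(335,458)],.074),"curbout":([(80,489),(335,470)],.074)}
W={k:f(p,z) for k,(p,z) in P.items()}
c=(W["slabfar"].mean(0)+W["slabnear"].mean(0))/2
d=W["slabfar"].mean(0)-W["slabnear"].mean(0);print("len",np.hypot(*d[:2]),"yaw",np.degrees(np.arctan2(d[1],d[0])),"wid",np.linalg.norm(np.diff(W["slabfar"],axis=0)),np.linalg.norm(np.diff(W["slabnear"],axis=0)),"c",c)
for k in W:
    e=np.diff(W[k],axis=0)[0];print(k,"dir",np.degrees(np.arctan2(-e[0],-e[1]))*-1)
u=d[:2]/np.hypot(*d[:2]);n=np.array([-u[1],u[0]])
for k in W: q=W[k].mean(0)[:2]-c[:2];print(k,(q@u).round(1),(q@n).round(1))
st=r.get_state();print(R.from_rotvec(st["tool_rot"]).as_matrix().round(3))
E
```

```text
batten (((582.9428100585938, -185.96197509765625), (25.123538970947266, 94.06819152832031), 11.146224975585938), [[561.5, -142.1999969482422], [579.7000122070312, -234.5], [604.4000244140625, -229.6999969482422], [586.2000122070312, -137.39999389648438]])
len 315.12025731959903 yaw 2.2485451587790677 wid 176.48903144865173 171.12989668378106 c [523.52224213 221.7261439   60.        ]
slabfar dir 2.0573411436056404
slabnear dir 2.0988542756591597
back dir 2.822651756151726
lip dir 1.8614187749718067
fseat dir 2.0022433608367023
nseat dir 2.0049896557028077
curbin dir 2.1110241191367813
curbout dir 2.506958355687204
slabfar 157.6 0.0
slabnear -157.6 0.0
back 111.6 1.0
lip 90.8 -1.8
fseat 56.0 -0.8
nseat -65.8 -0.4
curbin -95.4 -1.2
curbout -102.8 0.2
[[-0.932 -0.363 -0.001]
 [-0.363  0.932  0.001]
 [ 0.     0.001 -1.   ]]
```

```bash
python3 -m crank '[[-2.97,1.81,0,0],[-2.97,1.81,0,0],[-2.97,1.81,0,0],[-2.97,1.81,0,0],[-2.97,1.81,0,0],[-2.97,1.81,0,0],[-2.97,1.81,0,0],[-2.97,1.81,0,0]]' 8.5 60
python3 -m crank '[[-2.97,1.81,0,0],[-2.97,1.81,0,0],[-2.97,1.81,0,0],[-2.97,1.81,0,0],[-2.97,1.81,0,0],[-2.97,1.81,0,0],[-2.97,1.81,0,0],[-2.97,1.81,0,0]]'
python3 -m crank '[[0,0,1,-0.1163],[0,0,1,-0.1163],[0,0,1,-0.1163],[0,0,1,-0.1163],[0,0,1,-0.1163],[0,0,1,-0.1163]]'
python3 -m crank '[[0,0,0,-0.1163],[0,0,0,-0.1163],[0,0,0,-0.1163],[0,0,0,-0.1163],[0,0,0,-0.1163],[0,0,0,-0.1163],[0,0,0,0],[0,0,0,0],[0,0,0,0]]'
python3 - <<'E'
from h import *
m=r.camera_model("wrist");im=r.read_camera("wrist");cv2.imwrite("pics/w1.png",im[:,:,::-1])
st=r.get_state();print(st["tool_pos"],R.from_rotvec(st["tool_rot"]).as_matrix().round(3),st["q"].round(3));print(m)
E
```

```text
clock: 0.77
tool_pos: [0.4145, -0.406, 0.1925]
tool_rot: [0.58, -3.087, -0.001]
force: [1.2, 0.2, 0.5]
opening: 0.996
grip_force: 0.0
clock: 1.43
tool_pos: [0.5833, -0.1848, 0.1925]
tool_rot: [0.581, -3.087, -0.0]
force: [0.9, -0.7, 0.4]
opening: 0.991
grip_force: 0.0
clock: 1.93
tool_pos: [0.5824, -0.1862, 0.1318]
tool_rot: [1.609, -2.698, -0.001]
force: [-0.7, -0.8, -0.5]
opening: 0.995
grip_force: 0.0
clock: 2.68
tool_pos: [0.5826, -0.1864, 0.1325]
tool_rot: [2.425, -1.997, -0.0]
force: [1.1, -0.4, 0.2]
opening: 0.997
grip_force: 0.0
[ 0.58259564 -0.18638046  0.1325429 ] [[ 0.192 -0.981 -0.   ]
 [-0.981 -0.192  0.   ]
 [-0.     0.    -1.   ]] [ 0.009  0.3   -0.217 -0.    -1.054  0.184]
{'camera_matrix': array([[371.64829954,   0.        , 320.59393741],
       [  0.        , 371.64829954, 240.87313266],
       [  0.        ,   0.        ,   1.        ]]), 'rvec': array([-0.29522266,  3.05883359,  0.48182636]), 'tvec': array([0.53557199, 0.25872212, 0.41253004])}
```

View pics/w1.png

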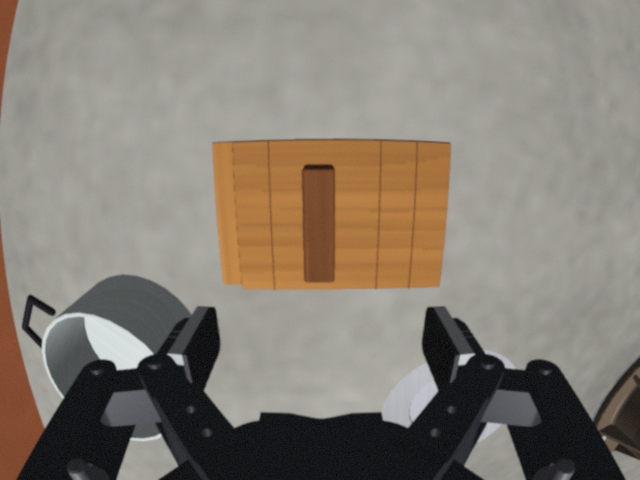

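The wrist view shows the board with its tongue on the left, and the batten at columns 303-335, rows 165-282, centred between the open fingers. I'll check the batten position by fisheye rays.

```bash
cat >> h.py <<'E'
def wray(m,uv,z):
    K=m["camera_matrix"];Rm=cv2.Rodrigues(m["rvec"])[0];c=-Rm.T@m["tvec"]
    p=(np.atleast_2d(np.float64(uv))-K[:2,2])/K[0,0];t=np.linalg.norm(p,axis=1)[:,None]
    d=np.hstack([p/t*np.sin(t),np.cos(t)])@Rm; return c+d*((z-c[2])/d[:,2])[:,None]
E
python3 - <<'E'
from h import *
m=r.camera_model("wrist");im=cv2.imread("pics/w1.png")
H,S,V=cv2.split(cv2.cvtColor(im,cv2.COLOR_BGR2HSV))
print("top corners",(wray(m,[[304,170],[334,170],[335,280],[304,281]],.046)*1000).round(1))
print("board",(wray(m,[[213,143],[451,143],[441,287],[222,284]],.012)*1000).round(1))
E
```

```text
top corners [[ 602.7 -229.3   46. ]
 [ 581.5 -233.5   46. ]
 [ 563.4 -149.7   46. ]
 [ 587.1 -144.2   46. ]]
board [[ 681.6 -234.3   12. ]
 [ 488.4 -273.3   12. ]
 [ 460.7 -145.7   12. ]
 [ 658.6 -110.7   12. ]]
```

```bash
python3 -m crank '[[0,0,1.9,0],[0,0,1.9,0],[0,0,1.9,0],[0,0,1.9,0],[0,0,1.9,0],[0,0,1.0,0],[0,0,0.6,0],[0,0,0,0],[0,0,0,0]]'
python3 -m crank '[[0,0,0,0],[0,0,0,0],[0,0,0,0],[0,0,0,0],[0,0,0,0],[0,0,0,0],[0,0,0,0],[0,0,0,0],[0,0,0,0],[0,0,0,0]]' 1.5 60
python3 -m crank '[[0,0,-1,0],[0,0,-2,0],[0,0,-2,0],[0,0,-2,0],[0,0,-2,0],[0,0,-2,0],[0,0,-2,0],[0,0,-2,0],[0,0,0,0],[0,0,0,0]]'
```

```text
clock: 3.48
tool_pos: [0.5832, -0.1865, 0.0222]
tool_rot: [-2.428, 1.993, -0.001]
force: [-0.4, -0.2, 0.7]
opening: 0.997
grip_force: 0.0
clock: 4.32
tool_pos: [0.5827, -0.1864, 0.0217]
tool_rot: [2.429, -1.993, -0.0]
force: [0.1, -0.3, 0.1]
opening: 0.176
grip_force: 0.0
clock: 5.15
tool_pos: [0.5835, -0.1865, 0.1738]
tool_rot: [-2.427, 1.991, -0.004]
force: [0.2, -0.1, 0.3]
opening: 0.175
grip_force: 0.0
```

```bash
python3 - <<'E'
from h import *
im=r.read_camera("wrist");im2=r.read_camera("scene")
cv2.imwrite("pics/w2.png",np.hstack([cv2.resize(im[:,:,::-1],(400,300)),cv2.resize(im2[100:340,200:520,::-1],(400,300))]))
print(r.get_state())
E
```

```text
{'clock': 5.25, 'q': array([ 9.25542754e-03,  2.69480491e-01, -1.64948408e-01, -4.03504598e-04,
       -1.13668993e+00,  1.87323038e-01]), 'dq': array([ 0.00120986,  0.01355076, -0.01197712,  0.00106753,  0.00186993,
        0.00066733]), 'tau': array([ 7.63631891e-03, -5.14670634e+01,  2.90292764e+01,  6.85399711e+00,
       -9.26952314e-03,  3.36127721e-05]), 'tool_pos': array([ 0.58228436, -0.18626796,  0.17159198]), 'tool_rot': array([-2.42848566e+00,  1.99288648e+00,  7.57445009e-04]), 'force': array([-0.38588249,  0.31924742, -0.17937849]), 'ft_torque': array([-0.02652226,  0.05353709,  0.00649476]), 'grip_force': 0.0, 'opening': 0.1773586890053583}
```

View pics/w2.png

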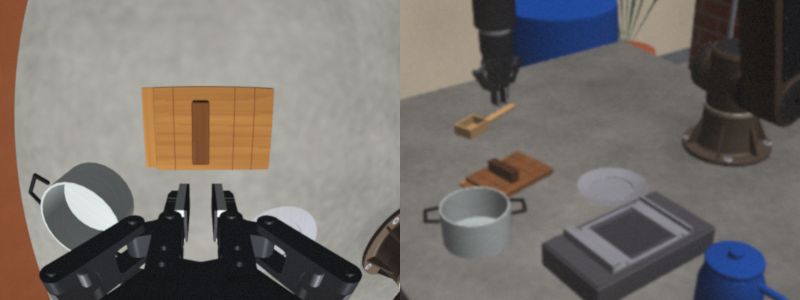

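The wrist half shows the board still on the bench and the shut fingers below it. The scene half shows the fingertips at full-frame pixel (278,182), away from the board. I'll check where the reported TCP should project.

```bash
python3 - <<'E'
from h import *
st=r.get_state();p=st["tool_pos"]
for n in ("scene","top"):
    m=r.camera_model(n)
    for q in (p,p*[1,1,0],[.583,-.186,.046],[.5235,.2217,.06],[0,0,0]): print(n,np.round(q,3),cv2.projectPoints(np.float64([q]),m["rvec"],m["tvec"],m["camera_matrix"],None)[0].round(1).ravel())
mw=r.camera_model("wrist");Rm=cv2.Rodrigues(mw["rvec"])[0];print("wristcam",-Rm.T@mw["tvec"],"axis",Rm[2], "tcp in cam",Rm@p+mw["tvec"])
s=r.read_camera("top");cv2.imwrite("pics/top1.png",s[:,:,::-1])
E
```

```text
scene [ 0.582 -0.186  0.172] [281.4 194.9]
scene [ 0.582 -0.186  0.   ] [284.5 244.4]
scene [ 0.583 -0.186  0.046] [283.6 231.8]
scene [0.524 0.222 0.06 ] [384.4 286.8]
scene [0 0 0] [461.2 215.5]
top [ 0.582 -0.186  0.172] [410.9 237.1]
top [ 0.582 -0.186  0.   ] [398.7 241.4]
top [ 0.583 -0.186  0.046] [401.6 240.1]
top [0.524 0.222 0.06 ] [229.8 270.1]
top [0 0 0] [330.3 484.6]
wristcam [ 0.59738999 -0.26344989  0.35147724] axis [-0.06091652  0.30165828 -0.95146806] tcp in cam [-0.0004108   0.01947015  0.19535784]
```

View pics/top1.png

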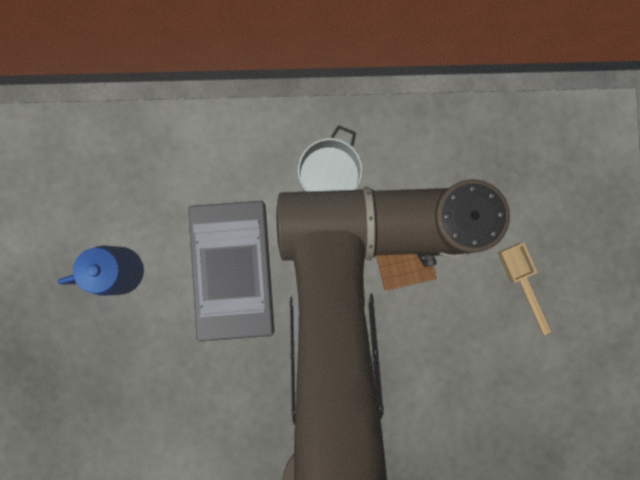

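```bash
python3 -m crank '[[0,0,2,0],[0,0,2,0],[0,0,2,0],[0,0,2,0],[0,0,2,0],[0,0,2,0],[0,0,2,0],[0,0,1,0],[0,0,0,0]]' 4.2 60
python3 -m crank '[[0,0,0.6,0],[0,0,0.4,0],[0,0,0,0],[0,0,0,0]]'
python3 - <<'E'
from h import *
im=r.read_camera("wrist");im2=r.read_camera("scene")
cv2.imwrite("pics/w3.png",np.hstack([cv2.resize(im[120:420,170:470,::-1],(400,400)),cv2.resize(im2[160:280,220:340,::-1],(400,400),interpolation=cv2.INTER_CUBIC)]))
print(r.get_state()["force"],r.get_state()["tool_pos"])
E
```

```text
clock: 6.05
tool_pos: [0.5803, -0.1863, 0.0185]
tool_rot: [2.426, -1.991, -0.008]
force: [-0.4, -0.1, -0.5]
opening: 0.491
grip_force: 0.0
clock: 6.38
tool_pos: [0.583, -0.1864, 0.0123]
tool_rot: [-2.428, 1.992, -0.001]
force: [0.4, -1.6, 0.6]
opening: 0.492
grip_force: 0.0
[-0.29073253  0.87241229  0.55037974] [ 0.58323371 -0.186434    0.0124987 ]
```

View pics/w3.png

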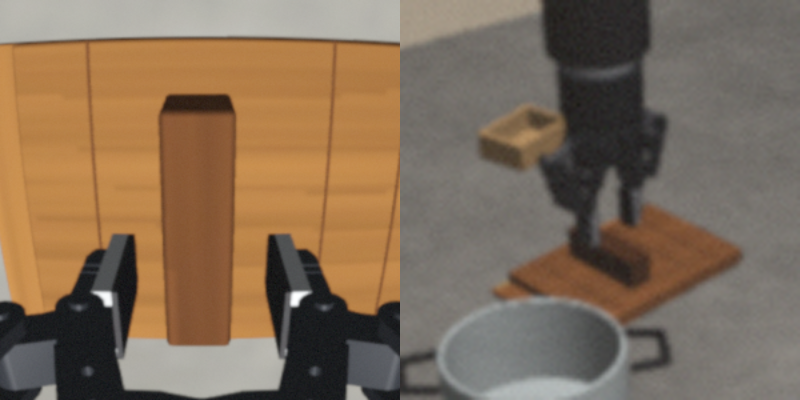

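The wrist half shows the pads straddling the batten centrally in crop columns 135-268. The scene half shows the tips at about batten-top height, higher than the reported TCP. I'll descend by feel.

```bash
for i in 1 ; do python3 -m crank '[[0,0,0.2,0],[0,0,0.2,0],[0,0,0,0],[0,0,0,0]]' | egrep 'pos|force'; python3 -m crank '[[0,0,0.2,0],[0,0,0.2,0],[0,0,0,0],[0,0,0,0]]'| egrep 'pos|force'; python3 -m crank '[[0,0,0.2,0],[0,0,0,0],[0,0,0,0]]'| egrep 'pos|force'; done
```

```text
tool_pos: [0.5826, -0.1864, 0.0076]
force: [0.1, 0.8, -0.1]
grip_force: 0.0
tool_pos: [0.5826, -0.1864, 0.0035]
force: [-0.5, -0.1, -0.6]
grip_force: 0.0
tool_pos: [0.5826, -0.1864, 0.0016]
force: [0.2, -0.4, -0.2]
grip_force: 0.0
```

```bash
python3 -m crank '[[0,0,0,0],[0,0,0,0],[0,0,0,0],[0,0,0,0],[0,0,0,0],[0,0,0,0],[0,0,0,0]]' 1.6 60
```

```text
clock: 7.98
tool_pos: [0.5833, -0.1864, 0.0022]
tool_rot: [-2.429, 1.992, -0.002]
force: [0.0, 1.4, 5.1]
opening: 0.253
grip_force: 59.2
```

```bash
python3 -m crank '[[0,0,-1,0],[0,0,-2,0],[0,0,-2,0],[0,0,-2,0],[0,0,-2,0],[0,0,-2,0],[0,0,-2,0.08],[0,0,-2,0.08],[0,0,0,0],[0,0,0,0]]'
python3 -m crank '[[0,2.5,0,0],[0,2.5,0,0],[0,2.5,0,0],[0,2.5,0,0],[0,2.5,0,0],[0,2.5,0,0],[0,1,0,0],[0,0,0,0],[0,0,0,0]]'
python3 -c "
from h import *
st=r.get_state();print(st['q'].round(3),R.from_rotvec(st['tool_rot']).as_matrix().round(3))"
```

```text
clock: 8.82
tool_pos: [0.5825, -0.1862, 0.1521]
tool_rot: [-2.262, 2.179, -0.0]
force: [0.2, -0.2, -4.7]
opening: 0.25
grip_force: 59.3
clock: 9.57
tool_pos: [0.4221, -0.1922, 0.151]
tool_rot: [2.262, -2.179, -0.001]
force: [-0.1, 0.0, -3.7]
opening: 0.254
grip_force: 59.6
[-1.000e-03  4.000e-02 -4.960e-01 -0.000e+00 -1.035e+00  3.900e-02] [[ 0.038 -0.999 -0.001]
 [-0.999 -0.038  0.   ]
 [-0.     0.001 -1.   ]]
```

```bash
cat > s.sh <<'E'
python3 -c "
from h import *
st=r.get_state();M=R.from_rotvec(st['tool_rot']).as_matrix();print(st['tool_pos'].round(4),'q',st['q'].round(3),'z',M[:,2].round(3),'y',M[:,1].round(3),'F',st['force'].round(1))"
E
python3 -m crank '[[0,2,0,0],[0,2,0,0],[0,2,0,0],[0,2,0,0],[0,0,0,0],[0,0,0,0]]' >/dev/null; bash s.sh
python3 -m crank '[[0,2,0,0],[0,2,0,0],[0,0,0,0],[0,0,0,0]]' >/dev/null; bash s.sh
python3 -m crank '[[0,2,0,0],[0,2,0,0],[0,0,0,0],[0,0,0,0]]' >/dev/null; bash s.sh
```

```text
[ 0.3429 -0.1952  0.1515] q [-0.01  -0.092 -0.622 -0.    -1.041  0.047] z [ 0.  0. -1.] y [-0.999 -0.037 -0.   ] F [-0.   0.5 -3.4]
[ 0.3035 -0.1967  0.1517] q [-0.016 -0.161 -0.678  0.    -1.054  0.053] z [ 0. -0. -1.] y [-0.999 -0.037 -0.   ] F [ 0.8  0.7 -4.1]
[ 0.2639 -0.1982  0.152 ] q [-0.024 -0.235 -0.729  0.    -1.075  0.061] z [ 0.001 -0.    -1.   ] y [-0.999 -0.037 -0.001] F [ 0.6  0.5 -4.9]
```

```bash
python3 -m crank '[[0,0,1.5,0],[0,0,1.5,0],[0,0,1.5,0],[0,0,1.5,0],[0,0,1.5,0],[0,0,1.5,0],[0,0,0,0],[0,0,0,0]]' >/dev/null; bash s.sh
python3 -m crank '[[0,2,0,0],[0,2,0,0],[0,0,0,0],[0,0,0,0]]' >/dev/null; bash s.sh
```

```text
[ 0.2636 -0.1982  0.0616] q [-0.024 -0.105 -0.878  0.001 -0.8    0.061] z [-0.002 -0.    -1.   ] y [-0.999 -0.037  0.002] F [-0.  -0.1 -3.9]
[ 0.2238 -0.1998  0.0628] q [-0.035 -0.184 -0.933  0.    -0.819  0.071] z [ 0.002 -0.    -1.   ] y [-0.999 -0.037 -0.002] F [ 1.5 -0.2 -3.7]
```

```bash
python3 -m crank '[[0,1,1,0],[0,1,1,0],[0,1,0,0],[0,1,0,0],[0,0,0,0],[0,0,0,0]]' >/dev/null; bash s.sh
python3 -m crank '[[0,1,0,0],[0,1,0,0],[0,0,0,0],[0,0,0,0]]' >/dev/null; bash s.sh
```

```text
[ 0.1842 -0.2016  0.043 ] q [-0.052 -0.219 -1.015 -0.    -0.773  0.089] z [ 0.002  0.    -1.   ] y [-0.999 -0.037 -0.002] F [-0.  -0.4 -4.7]
[ 0.1657 -0.2051  0.0464] q [-0.093 -0.246 -1.016 -0.01  -0.803  0.136] z [-0.002  0.007 -1.   ] y [-0.999 -0.036  0.001] F [ 0.  -0.3 -3.5]
```

```bash
python3 -m crank '[[0,0.5,1.5,0],[0,0.5,1.5,0],[0,0,0,0],[0,0,0,0]]' >/dev/null; bash s.sh
python3 -m crank '[[0,0,0,0],[0,0,0,0],[0,0,0,0]]' >/dev/null; bash s.sh
python3 -m crank '[[0,-1,-1,0],[0,-1,-1,0],[0,-1,0,0],[0,0,0,0],[0,0,0,0]]' >/dev/null; bash s.sh
```

```text
[ 0.1621 -0.2133  0.0262] q [-0.176 -0.159 -1.016 -0.037 -0.729  0.239] z [-0.01   0.027 -1.   ] y [-0.999 -0.035  0.009] F [-0.1 -0.1 -3.8]
[ 0.163  -0.213   0.0267] q [-0.175 -0.162 -1.016 -0.037 -0.729  0.24 ] z [-0.007  0.026 -1.   ] y [-0.999 -0.037  0.006] F [-0.5  0.7 -3.3]
[ 0.193  -0.2122  0.0458] q [-0.149 -0.155 -0.949 -0.036 -0.788  0.212] z [-0.008  0.027 -1.   ] y [-0.999 -0.037  0.007] F [-0.7  0.2 -3.6]
```

```bash
python3 -m crank '[[0,-2.7,-1,0],[0,-2.7,-1,0],[0,-2.7,-1,0],[0,-2.7,-1,0],[0,0,0,0]]' >/dev/null
python3 -m crank '[[-2.83,0,0,0],[-2.83,0,0,0],[-2.83,0,0,0],[-2.83,0,0,0],[-2.83,0,0,0],[-2.83,0,0,0],[-2.83,0,0,0],[-2.83,0,0,0],[-2.83,0,0,0],[-2.83,0,0,0]]' >/dev/null; python3 -m crank '[[0,0,0,0],[0,0,0,0]]'>/dev/null; bash s.sh
```

```text
[0.2898 0.0738 0.0924] q [ 0.905 -0.232 -0.869 -0.029 -0.919 -0.847] z [-0.009  0.026 -1.   ] y [-0.999 -0.041  0.008] F [-0.1 -0.2 -4. ]
```

```bash
python3 -m crank '[[0.2,1,1,0],[0.2,1,1,0],[0.2,1,0.5,0],[0.2,1,0,0],[0.2,1,0,0],[0,0,0,0]]' >/dev/null;  bash s.sh
python3 -m crank '[[0.4,2,0,0],[0.4,2,0,0],[0,0,0,0],[0,0,0,0]]' >/dev/null;  bash s.sh
```

```text
[0.2389 0.0593 0.0668] q [ 1.084 -0.356 -1.005 -0.026 -0.904 -1.033] z [-0.009  0.025 -1.   ] y [-0.999 -0.035  0.008] F [-0.  -0.8 -4.1]
[0.2094 0.0544 0.0792] q [ 1.225 -0.492 -1.017 -0.037 -1.026 -1.168] z [-0.023  0.031 -0.999] y [-0.999 -0.039  0.021] F [-0.4  0.7 -3.3]
```

```bash
python3 -m crank '[[0,-2,0,0],[0,-2,0,0],[-3,0,0,0],[-3,0,0,0],[-3,0,0,0],[-3,0,0,0],[-3,0,0,0],[-2,0,0,0],[0,0,0,0]]' >/dev/null; bash s.sh
python3 -m crank '[[0,2,0,0],[0,2,0,0],[0,1,0.5,0],[0,0,0,0]]' >/dev/null;  bash s.sh
python3 -m crank '[[1,1,1.5,0],[1,1,1.5,0],[0,0,0,0],[0,0,0,0]]' >/dev/null;  bash s.sh
```

```text
[0.2446 0.2291 0.0826] q [ 1.319 -0.131 -0.822 -0.038 -0.859 -1.257] z [-0.022  0.027 -0.999] y [-0.999 -0.038  0.021] F [ 0.6  0.6 -4. ]
[0.1925 0.2222 0.0778] q [ 1.521 -0.228 -0.905 -0.033 -0.87  -1.463] z [-0.024  0.025 -0.999] y [-0.999 -0.037  0.023] F [ 0.  -1.2 -4.5]
[0.1735 0.2026 0.0483] q [ 1.617 -0.253 -1.006 -0.031 -0.792 -1.558] z [-0.023  0.025 -0.999] y [-0.999 -0.038  0.022] F [ 0.6  0.8 -3.5]
```

Now at the joint limit, push toward the base and downward.

```bash
python3 -m crank '[[1.5,1.3,1,0],[1.5,1.3,1,0],[0,0,0,0],[0,0,0,0]]' >/dev/null;  bash s.sh
python3 -m crank '[[1.5,1.3,1,0],[1.5,1.3,1,0],[0,0,0,0],[0,0,0,0]]' >/dev/null;  bash s.sh
```

```text
[0.1593 0.1855 0.0459] q [ 1.635 -0.286 -1.015 -0.068 -0.824 -1.552] z [-0.051  0.016 -0.999] y [-0.998 -0.037  0.05 ] F [-0.7 -0.  -4.2]
[0.1462 0.1677 0.0457] q [ 1.639 -0.316 -1.016 -0.107 -0.866 -1.532] z [-0.081  0.002 -0.997] y [-0.996 -0.038  0.081] F [ 0.2  1.1 -4.1]
```

```bash
python3 -m crank '[[-1.5,-1.3,0,0],[-1.5,-1.3,0,0],[0,0,0.7,0],[0,0,0.7,0],[0,0,0,0],[0,0,0,0]]' >/dev/null;  bash s.sh
python3 -m crank '[[1.4,1.2,1,0],[1.4,1.2,1,0],[0,0,0,0],[0,0,0,0]]' >/dev/null;  bash s.sh
```

```text
[0.17   0.1984 0.0296] q [ 1.508 -0.15  -0.967 -0.117 -0.762 -1.384] z [-0.081 -0.001 -0.997] y [-0.996 -0.038  0.081] F [-0.4  0.3 -3.5]
[0.1524 0.1772 0.0198] q [ 1.558 -0.186 -1.016 -0.142 -0.752 -1.414] z [-0.097 -0.005 -0.995] y [-0.995 -0.039  0.097] F [ 0.6  0.3 -3.6]
```

```bash
cat >> h.py <<'E'
c=np.array([.5235,.2217,0]);u=np.array([.9993,.0366,0]);n=np.array([-.0366,.9993,0])
def tip():
    st=r.get_state();M=R.from_rotvec(st["tool_rot"]).as_matrix();p=st["tool_pos"]
    bx,by,bz=-M[:,1],-M[:,0],-M[:,2]
    t=p+.09*bx-.002*bz; e=t-.2*bx
    return st,M,t,e
def rep(tx=None,tz=None,ty=0):
    st,M,t,e=tip(); s=lambda q:np.round([(q-c)@u*1e3,(q-c)@n*1e3,q[2]*1e3],1)
    print("t",round(st["clock"],2),"tip",s(t),"near",s(e),"F",st["force"].round(1),"tau",st["ft_torque"].round(2),"open",round(st["opening"],3),"grip",round(st["grip_force"],1),"z",M[:,2].round(3),"yaw",np.degrees(np.arctan2(-M[1,1],-M[0,1])).round(2))
    if tx is not None: print("go cm (tool)",(M.T@((c+tx*u+ty*n+[0,0,tz])-t)*100).round(2))
E
python3 -m crank '[[0,0,-2.5,0],[0,0,-2.5,0],[0,0,-2.5,0],[0,0,-2.5,0],[0,0,-2.5,0],[0,0,-2.5,0],[0,0,0,0]]' >/dev/null; python3 -c "
from h import *
rep(.076,.13)"
```

```text
t 19.32 tip [-266.7  -27.9  162.8] near [-465.8  -28.4  181.5] F [ 0.1  1.4 -3.8] tau [ 0.36 -0.65  0.  ] open 0.252 grip 61.1 z [-0.094  0.002 -0.996] yaw 2.24
go cm (tool) [ -2.71 -34.44   0.07]
```

```bash
python3 -m crank '[[-0.3,-3.4,0,0],[-0.3,-3.4,0,0],[-0.3,-3.4,0,0],[-0.3,-3.4,0,0],[-0.3,-3.4,0,0],[-0.3,-3.4,0,0],[-0.3,-3.4,0,0],[-0.3,-3.4,0,0],[-0.3,-3.4,0,0],[0,-3.4,0,0]]' >/dev/null; python3 -m crank '[[0,0,0,0],[0,0,0,0],[0,0,0,0]]' >/dev/null; python3 -c "
from h import *
rep(.076,.08)
s=r.read_camera('top');m=r.camera_model('top');cv2.imwrite('pics/top2.png',s[:,:,::-1]);w=r.read_camera('wrist');cv2.imwrite('pics/w4.png',w[:,:,::-1]);sc=r.read_camera('scene');cv2.imwrite('pics/sc4.png',sc[:,:,::-1])
cv2.imwrite('pics/v4.png',np.hstack([cv2.resize(w[:,:,::-1],(400,300)),cv2.resize(sc[180:360,280:520,::-1],(400,300),interpolation=cv2.INTER_CUBIC)]))"
```

```text
t 20.4 tip [ 66.7  -4.1 123.7] near [-132.4   -4.2  143.5] F [-1.  -0.2 -3.7] tau [ 0.04 -0.4   0.01] open 0.25 grip 61.2 z [-0.099 -0.007 -0.995] yaw 2.12
go cm (tool) [-0.43 -1.36  4.26]
```

View pics/v4.png

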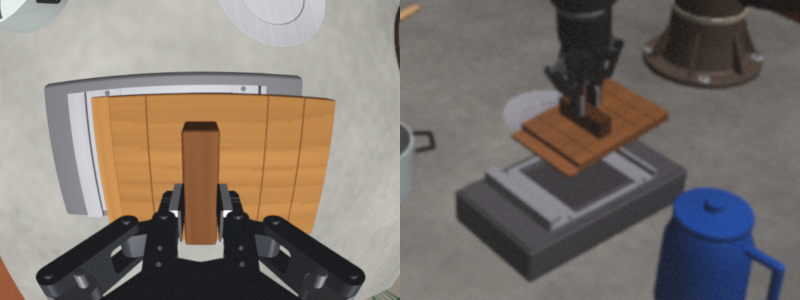

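The left half shows the board held nose-down over the slab, tongue to the left just before the lip strip. The right half confirms the plain end is raised and the pot, plate and jug are undisturbed. Next I'll check the lateral offset.

```bash
python3 -c "
from h import *
m=r.camera_model('wrist');im=cv2.imread('pics/w4.png');H,S,V=cv2.split(cv2.cvtColor(im,cv2.COLOR_BGR2HSV))
st,M,t,e=tip()
for u0 in (180,250,320,400,480):
    col=np.where((S[:,u0]>110)&(V[:,u0]>90))[0]; v=col.min()
    x=-.02
    for _ in range(3):
        z=t[2]+ (e[2]-t[2])*(( (t-c)@u-x)/.2)+.016; q=wray(m,[[u0,v]],z)[0]; x=(q-c)@u
    print(u0,v,((q-c)@u*1e3).round(1),((q-c)@n*1e3).round(1))
cs=[(160,155),(155,345)]
"
```

```text
180 154 43.3 -70.8
250 151 9.7 -70.7
320 150 -21.6 -70.7
400 151 -57.4 -71.0
480 155 -96.9 -71.2
```

```bash
python3 -m crank '[[-0.3,-0.5,0.8,0],[-0.3,-0.5,0.8,0],[0,-0.36,0.8,0],[0,0,0.8,0],[0,0,0.8,0],[0,0,0.3,0],[0,0,0,0],[0,0,0,0]]' >/dev/null; python3 -c "
from h import *
rep(.076,.068)"
```

```text
t 21.22 tip [76.2  2.5 81. ] near [-122.8    2.2  100.4] F [-0.1 -0.4 -2.6] tau [ 0.07 -0.56 -0.  ] open 0.248 grip 61.2 z [-0.097 -0.006 -0.995] yaw 2.19
go cm (tool) [ 0.25 -0.1   1.29]
```

```bash
python3 -m crank '[[0,0,0.3,0],[0,0,0.3,0],[0,0,0.3,0],[0,0,0.1,0],[0,0,0,0],[0,0,0,0]]' >/dev/null; python3 -c "
from h import *
rep()"
for k in 1; do python3 -m crank '[[0,0,0.1,0],[0,0,0.1,0],[0,0,0,0]]' | grep force:; python3 -m crank '[[0,0,0.1,0],[0,0,0,0]]' | grep force:;  python3 -m crank '[[0,0,0.1,0],[0,0,0,0]]' | grep force:; done; python3 -c "
from h import *
rep()"
```

```text
t 21.72 tip [75.3  2.6 71.2] near [-123.7    2.3   90.6] F [-0.   0.4 -3.7] tau [ 0.02 -0.54 -0.05] open 0.251 grip 61.2 z [-0.097 -0.006 -0.995] yaw 2.18
force: [0.3, 0.2, -4.2]
grip_force: 61.2
force: [0.1, -0.6, -4.4]
grip_force: 61.2
force: [0.2, 0.4, -3.1]
grip_force: 61.2
t 22.3 tip [74.8  2.6 67. ] near [-124.2    2.3   86.4] F [ 0.2  0.4 -3.1] tau [ 0.04 -0.47  0.01] open 0.249 grip 61.2 z [-0.097 -0.006 -0.995] yaw 2.18
```

```bash
for k in 1; do python3 -m crank '[[0,0,0.1,0],[0,0,0.1,0],[0,0,0,0]]' | grep force:; python3 -m crank '[[0,0,0.05,0],[0,0,0,0]]' | grep force:;  python3 -m crank '[[0,0,0.05,0],[0,0,0,0]]' | grep force:; done; python3 -c "
from h import *
rep()"
```

```text
force: [0.2, -0.1, -3.8]
grip_force: 61.2
force: [0.4, 1.1, -3.1]
grip_force: 61.2
force: [0.5, -1.0, -4.3]
grip_force: 61.2
t 22.88 tip [74.6  2.6 64.1] near [-124.4    2.3   83.6] F [ 0.5 -1.  -4.3] tau [ 0.05 -0.55 -0.05] open 0.25 grip 61.2 z [-0.097 -0.006 -0.995] yaw 2.18
```

```bash
for k in 1; do python3 -m crank '[[0,0,0.05,0],[0,0,0.05,0],[0,0,0,0]]' | grep ^force:; python3 -m crank '[[0,0,0.05,0],[0,0,0,0],[0,0,0,0]]' | grep ^force:;  python3 -m crank '[[0,0,0.05,0],[0,0,0,0],[0,0,0,0]]' | grep ^force:; done; python3 -c "
from h import *
rep()"
```

```text
force: [-2.3, 0.2, -1.2]
force: [-4.3, 0.0, 1.7]
force: [-5.3, 0.2, 3.6]
t 23.63 tip [74.2  2.6 62.4] near [-124.8    2.3   81.9] F [-5.3  0.2  3.6] tau [ 0.06  1.29 -0.  ] open 0.252 grip 62.0 z [-0.097 -0.006 -0.995] yaw 2.19
```

```bash
python3 -m crank '[[0,0,-0.15,0],[0,0,-0.13,0],[0,0,0,0],[0,0,0,0]]' | grep ^force:;  python3 -m crank '[[0,-0.4,-0.04,0],[0,-0.4,-0.04,0],[0,-0.4,-0.04,0],[0,0,0,0]]' | grep ^force:; python3 -m crank '[[0,-0.3,-0.03,0],[0,-0.2,-0.02,0],[0,0,0,0]]' | grep ^force:; python3 -c "
from h import *
rep(.1063,.0652,.002)"
```

```text
force: [-0.2, -0.4, -4.3]
force: [0.4, 0.0, -3.3]
force: [0.1, 0.2, -3.0]
t 24.55 tip [92.3  2.7 65. ] near [-106.8    2.4   84.4] F [ 0.1  0.2 -3. ] tau [ 0.09 -0.5  -0.06] open 0.255 grip 61.2 z [-0.097 -0.006 -0.995] yaw 2.18
go cm (tool) [ 0.07 -1.39 -0.16]
```

```bash
python3 -m crank '[[0,-0.2,-0.02,0],[0,-0.2,-0.02,0],[0,0,0,0]]' | grep ^force:; python3 -m crank '[[0,-0.2,-0.02,0],[0,-0.1,-0.01,0],[0,0,0,0]]' | grep ^force:;  python3 -m crank '[[0,-0.1,-0.01,0],[0,-0.1,-0.01,0],[0,0,0,0]]' | grep ^force:; python3 -m crank '[[0,-0.1,-0.01,0],[0,0,0,0]]' | grep ^force:;python3 -m crank '[[0,-0.1,-0.01,0],[0,0,0,0]]' | grep ^force:; python3 -c "
from h import *
rep(.1063,.0652,.002)"
```

```text
force: [0.0, -0.2, -4.1]
force: [-0.4, 0.1, -4.4]
force: [-1.0, -0.3, -3.9]
force: [-0.5, 0.1, -3.9]
force: [0.6, 0.0, -3.3]
t 25.63 tip [103.    2.7  65.1] near [-96.    2.4  84.5] F [ 0.6  0.  -3.3] tau [ 0.09 -0.5   0.  ] open 0.251 grip 61.2 z [-0.097 -0.006 -0.995] yaw 2.19
go cm (tool) [ 0.07 -0.32 -0.05]
```

```bash
for s in a; do python3 -m crank '[[0,-0.1,-0.01,0],[0,0,0,0]]' | grep ^force:; python3 -m crank '[[0,-0.1,-0.01,0],[0,0,0,0]]' | grep ^force:;  python3 -m crank '[[0,-0.1,-0.01,0],[0,0,0,0]]' | grep ^force:; python3 -m crank '[[0,-0.1,-0.01,0],[0,0,0,0]]' | grep ^force:; done; python3 -c "
from h import *
rep()"
```

```text
force: [-0.6, 0.4, -3.5]
force: [-0.3, 0.1, -3.4]
force: [0.2, 0.9, -4.4]
force: [-2.3, -1.5, -3.3]
t 26.3 tip [106.2   2.3  64.8] near [-92.8   2.   84.5] F [-2.3 -1.5 -3.3] tau [-0.29  0.53  0.09] open 0.255 grip 61.4 z [-0.098 -0.006 -0.995] yaw 2.18
```

```bash
python3 -m crank '[[0,0,0.1,0],[0,0,0.05,0],[0,0,0,0]]' | grep ^force:; python3 -m crank '[[0,0,0.05,0],[0,0,0,0],[0,0,0,0],[0,0,0,0]]' | grep ^force:; python3 -c "
from h import *
rep()"
```

```text
force: [-5.3, 0.1, 1.0]
force: [-5.4, -0.5, 2.5]
t 26.88 tip [106.    2.5  63.2] near [-93.1   2.1  82.9] F [-5.4 -0.5  2.5] tau [-0.21  1.65  0.14] open 0.255 grip 61.7 z [-0.098 -0.006 -0.995] yaw 2.19
```

```bash
python3 -m crank '[[0,0,0,0],[0,0,0,0],[0,0,0,0]]' 1.6 25 | egrep '^force|grip'; python3 -m crank '[[0,0.03,0.1,0],[0,0,0,0]]' | egrep '^force|grip'; python3 -m crank '[[0,0.03,0.1,0],[0,0,0,0]]' | egrep '^force|grip';  python3 -c "
from h import *
rep()"
```

```text
force: [-6.4, -1.1, 1.1]
grip_force: 61.7
force: [-7.1, -0.8, 4.3]
grip_force: 62.0
force: [-7.8, -1.1, 6.5]
grip_force: 62.2
t 27.47 tip [105.3   2.6  61.9] near [-93.7   2.2  81.4] F [-7.8 -1.1  6.5] tau [-0.4   2.17  0.09] open 0.253 grip 62.2 z [-0.097 -0.006 -0.995] yaw 2.21
```

```bash
python3 -m crank '[[0,0.07,0,0],[0,0,0,0],[0,0,0,0]]' 2.05 20 | egrep '^force|grip|open'; python3 -c "
from h import *
rep()"; python3 -m crank '[[0,0,0,0],[0,0,0,0],[0,0,0,0]]' 2.15 20 | egrep '^force|grip|open';  python3 -c "
from h import *
rep()"
```

```text
force: [-5.2, -2.0, 4.2]
opening: 0.252
grip_force: 62.1
t 27.72 tip [105.4   2.7  62.1] near [-93.7   2.3  81.3] F [-5.2 -2.   4.2] tau [-0.55  1.2   0.09] open 0.252 grip 62.1 z [-0.096 -0.005 -0.995] yaw 2.2
force: [-5.1, -0.6, 5.2]
opening: 0.254
grip_force: 56.8
t 27.97 tip [105.3   2.7  62. ] near [-93.7   2.3  81.3] F [-5.1 -0.6  5.2] tau [-0.55  1.28  0.14] open 0.254 grip 56.8 z [-0.096 -0.006 -0.995] yaw 2.2
```

```bash
for o in 2.18; do python3 -m crank '[[0,0,0,0],[0,0,0,0]]' 2.18 | egrep '^force|grip|open'; python3 -m crank '[[0,0,0,0],[0,0,0,0]]' 2.21| egrep '^force|grip|open'; done;  python3 -c "
from h import *
rep()"
```

```text
force: [-4.6, -1.0, 5.0]
opening: 0.261
grip_force: 50.2
force: [-5.2, -0.7, 4.4]
opening: 0.256
grip_force: 43.5
t 28.3 tip [105.3   2.7  62. ] near [-93.7   2.3  81.3] F [-5.2 -0.7  4.4] tau [-0.53  1.25  0.11] open 0.256 grip 43.5 z [-0.096 -0.006 -0.995] yaw 2.2
```

```bash
python3 -m crank '[[0,0,0,0],[0,0,0,0]]' 2.26 | egrep '^force|grip|open'; python3 -m crank '[[0,0,0,0],[0,0,0,0]]' 2.30| egrep '^force|grip|open'; python3 -m crank '[[0,0.03,0.1,0],[0,0,0,0]]' | egrep '^force|grip|open'; python3 -m crank '[[0,0.03,0.1,0],[0,0,0,0]]' | egrep '^force|grip|open';  python3 -c "
from h import *
rep()"
```

```text
force: [-4.6, -2.2, 4.4]
opening: 0.265
grip_force: 32.2
force: [-4.9, -0.6, 2.2]
opening: 0.27
grip_force: 23.2
force: [-4.2, -0.8, 3.0]
opening: 0.267
grip_force: 23.5
force: [-5.6, 0.2, 3.6]
opening: 0.269
grip_force: 23.7
t 28.97 tip [104.    2.7  59.1] near [-95.    2.4  78.6] F [-5.6  0.2  3.6] tau [-0.44  1.31  0.08] open 0.269 grip 23.7 z [-0.098 -0.006 -0.995] yaw 2.18
```

```bash
for k in 1; do python3 -m crank '[[0,0.03,0.1,0],[0,0,0,0]]' | egrep '^force|grip'; python3 -m crank '[[0,0.03,0.1,0],[0,0,0,0]]' | egrep '^force|grip'; python3 -m crank '[[0,0.03,0.1,0],[0,0,0,0]]' | egrep '^force|grip'; done;  python3 -c "
from h import *
rep()
w=r.read_camera('wrist');sc=r.read_camera('scene')
cv2.imwrite('pics/v5.png',np.hstack([cv2.resize(w[:,:,::-1],(400,300)),cv2.resize(sc[200:350,300:500,::-1],(400,300),interpolation=cv2.INTER_CUBIC)]))"
```

```text
force: [-4.6, -0.6, 3.1]
grip_force: 24.0
force: [-5.2, -0.4, 2.6]
grip_force: 24.4
force: [-6.1, 0.1, 3.6]
grip_force: 25.0
t 29.47 tip [102.8   2.7  56.2] near [-96.2   2.4  75.7] F [-6.1  0.1  3.6] tau [-0.25  1.41  0.04] open 0.272 grip 25.0 z [-0.098 -0.006 -0.995] yaw 2.18
```

View pics/v5.png

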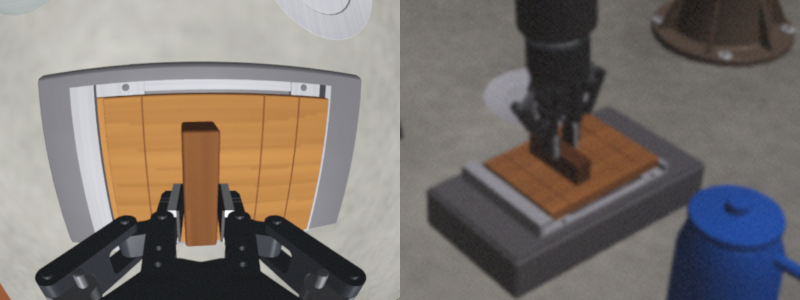

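The wrist half shows the tongue hidden under the lip (columns 70-100) and the plain end inside the curb (column ~328). The scene half shows the board nearly flat. I'll keep lowering until the plain end seats.

```bash
for k in 1; do python3 -m crank '[[0,0.04,0.1,0],[0,0,0,0]]' | egrep '^force|grip'; python3 -m crank '[[0,0.04,0.1,0],[0,0,0,0]]' | egrep '^force|grip'; python3 -c "
from h import *
rep()"; python3 -m crank '[[0,0.04,0.06,0],[0,0,0,0]]' | egrep '^force|grip'; done;  python3 -c "
from h import *
rep()"
```

```text
force: [-5.1, -0.9, 2.6]
grip_force: 25.6
force: [-5.4, -0.4, 4.0]
grip_force: 26.1
t 29.9 tip [102.2   2.7  54.6] near [-96.9   2.4  74. ] F [-5.4 -0.4  4. ] tau [-0.39  1.25  0.1 ] open 0.27 grip 26.1 z [-0.097 -0.005 -0.995] yaw 2.19
force: [-4.9, -1.9, 6.2]
grip_force: 26.3
t 30.07 tip [102.1   2.8  54.6] near [-96.9   2.4  73.9] F [-4.9 -1.9  6.2] tau [-0.65  1.18  0.07] open 0.274 grip 26.3 z [-0.096 -0.005 -0.995] yaw 2.2
```

```bash
for k in 1; do python3 -m crank '[[0,0.02,0.05,0],[0,0,0,0],[0,0,0,0]]' >/dev/null;python3 -c "
from h import *
rep()"; python3 -m crank '[[0,0.02,0.05,0],[0,0,0,0],[0,0,0,0]]' >/dev/null; done;  python3 -c "
from h import *
rep()"
```

```text
t 30.32 tip [102.2   2.8  54.6] near [-96.9   2.4  73.7] F [-4.9 -1.6  8.6] tau [-0.66  1.41  0.11] open 0.269 grip 26.6 z [-0.096 -0.005 -0.995] yaw 2.21
t 30.57 tip [102.2   2.8  54.7] near [-96.9   2.4  73.7] F [-6.1 -2.9 12. ] tau [-0.78  1.66  0.07] open 0.267 grip 26.8 z [-0.095 -0.005 -0.995] yaw 2.22
```

```bash
for k in 1; do python3 -m crank '[[0,0,-0.05,0],[0,0,0,0]]' 2.36 | egrep '^force|grip'; python3 -m crank '[[0,0,0,0],[0,0,0,0]]' 2.44 | egrep '^force|grip'; python3 -m crank '[[0,0,0,0],[0,0,0,0]]' 2.52 | egrep '^force|grip'; python3 -m crank '[[0,0,0,0],[0,0,0,0]]' 2.6 | egrep '^force|grip';python3 -m crank '[[0,0,0,0],[0,0,0,0]]' 2.7 | egrep '^force|grip'; done;  python3 -c "
from h import *
rep()"
```

```text
force: [-3.7, -1.8, 7.2]
grip_force: 14.6
force: [-1.2, -0.7, 4.3]
grip_force: 2.4
force: [0.4, -0.2, 0.2]
grip_force: 0.0
force: [-0.2, -0.1, 0.1]
grip_force: 0.0
force: [1.0, 0.8, -1.1]
grip_force: 0.0
t 31.4 tip [101.4   2.7  53.3] near [-97.7   2.4  72.8] F [ 1.   0.8 -1.1] tau [ 0.02 -0.27 -0.  ] open 0.319 grip 0.0 z [-0.097 -0.006 -0.995] yaw 2.18
```

```bash
python3 -m crank '[[0,0,0,0],[0,0,0,0],[0,0,0,0],[0,0,0,0]]' 5 | egrep '^force|open'; python3 -m crank '[[0,0,-0.5,0],[0,0,-1,0],[0,0,-2,0],[0,0,-2,0],[0,0,-2,0],[0,0,-2,0],[0,0,-2,0],[0,0,0,0],[0,0,0,0]]' | egrep '^force|pos'; python3 -m crank '[[3,0,-1,0],[3,0,-1,0],[3,0,-1,0],[3,0,-1,0],[3,0,-1,0],[3,0,-1,0],[3,0,0,0],[3,0,0,0],[0,0,0,0],[0,0,0,0]]' >/dev/null; python3 -c "
from h import *
t=r.read_camera('top');sc=r.read_camera('scene');w=r.read_camera('wrist')
cv2.imwrite('pics/top6.png',t[:,:,::-1]);cv2.imwrite('pics/sc6.png',sc[:,:,::-1]);cv2.imwrite('pics/w6.png',w[:,:,::-1])
a=cv2.resize(sc[220:350,300:470,::-1],(400,306),interpolation=cv2.INTER_CUBIC);b=cv2.resize(w[:,:,::-1],(400,306));d=cv2.resize(t[190:350,170:350,::-1],(400,290),interpolation=cv2.INTER_CUBIC)
cv2.imwrite('pics/v6.png',np.vstack([np.hstack([a,b]),np.hstack([d,cv2.resize(t[:,:,::-1],(400,290))])]))"
```

```text
force: [0.4, 0.9, -0.3]
opening: 0.586
tool_pos: [0.5474, 0.2258, 0.1809]
force: [0.5, -1.0, -1.2]
```

View pics/v6.png

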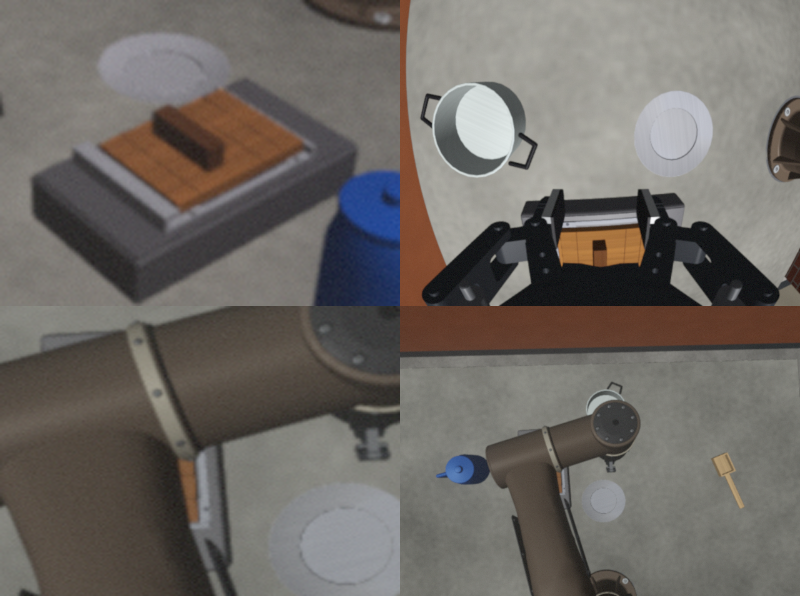

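The board lies under the lip with its plain end inside the frame and looks flat, and the bystanders are in place. As a numeric check I'll compare the predicted seated corners with the orange mask in the scene view.

```bash
python3 -c "
from h import *
m=r.camera_model('scene');im=cv2.imread('pics/sc6.png');H,S,V=cv2.split(cv2.cvtColor(im,cv2.COLOR_BGR2HSV))
mk=((S>120)&(H<20)).astype(np.uint8);mk[:220]=0;mk[320:]=0;mk[:,:330]=0;mk[:,440:]=0
cs,_=cv2.findContours(mk,cv2.RETR_EXTERNAL,cv2.CHAIN_APPROX_NONE);k=max(cs,key=cv2.contourArea)
print('area',cv2.contourArea(k));ap=cv2.approxPolyDP(k,4,True)[:,0];print(ap.tolist())
P=lambda x,y,z:cv2.projectPoints((c+x*u+y*n+[0,0,z])[None],m['rvec'],m['tvec'],m['camera_matrix'],None)[0].ravel().round(1)
for dz in (0,.01):
  print(dz,'near+y',P(-.095,.065,.08+dz),'near-y',P(-.095,-.065,.08+dz),'plankfar+y',P(.085,.065,.08),'far-y',P(.085,-.065,.08))
for x in (-.1,.1): print('frame',x,P(x,.075,.074),P(x,-.075,.074))
"
```

```text
area 1777.0
[[427, 280], [392, 259], [375, 270], [369, 268], [395, 282], [390, 292], [364, 272], [344, 282], [378, 308]]
0 near+y [430.3 279.1] near-y [395.  256.6] plankfar+y [376.3 306.2] far-y [342.4 280.3]
0.01 near+y [430.7 275.9] near-y [395.2 253.5] plankfar+y [376.3 306.2] far-y [342.4 280.3]
frame -0.1 [434.4 282.2] [393.7 256.2]
frame 0.1 [374.2 312.8] [335.3 282.4]
```

```bash
python3 -c "
from h import *
print(r.get_state()['clock'], r.finish_job())"
```

```text
the job is handed in; nothing more can be done
33.4667 None
```

I handed the job in at 33.5 s. The board lay flat with its tongue under the lip and its plain end behind the curb, released, with all four bystanders where they started. The hand-in returned no verdict, so I don't have a pass or fail.

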